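Shut the controller box and lock its quarter-turn fastener

ROBOT

A 6-joint arm with a two-finger parallel gripper is mounted at the origin on a cart in front of the work surface, level with it; the furniture and walls round the work are solid. World frame = base frame: x ahead of the robot, y to its left, z up, the work surface at z = 0. Lengths are in mm, angles in rad, forces in N, time in s.
With the tool pointing down it reaches from about 350 to 775 mm from the base axis. Payload 7.3 kg.
Tool frame: the origin (TCP) lies at the very end of the fingers, on their centre line; the grasp point (between the pads) lies 19 mm behind it; z points along the fingers, y is the line along which they close (so a half turn about z gives the same grasp; the last joint's range is limited). The gripper opens to 92 mm and grips with 3 to 60 N. Pads are 19 mm wide; open, the fingers measure 130 mm over their backs; the gripper's body (75 mm by 190 mm) begins 47 mm behind the grasp point.
Start: joints at [1.126, 0.342, 1.524, -0, 1.275, -0.146], TCP at [154.532, 501.764, 199.941] pointing down, gripper open.
Joint ranges: [-2.53, 2.53], [-0.77, 2.02], [0.04, 2.7], [-1, 4.14], [0.28, 2.66], [-3.11, 3.11]. Speed limits (rad/s): [2.57, 2.57, 3.14, 3.14, 3.14, 3.14].

INTERFACE

Orientations are given as [roll, pitch, yaw] about the fixed x, y, z axes, in that order (R = Rz(yaw) Ry(pitch) Rx(roll)).
In Python, from plant import get_obs, vision, workorder gives the robot as it stands.
- The arm moves only by the shell command python3 -m pendant 'ROWS' [OPENING]. ROWS is a JSON object of lists of equal length, an entry for each row: "dp": the shift along the tool's x, y, z in m, a list of three; "rotation": the turn, a rotation vector about the tool's x, y, z in rad, a list of three. A call has 1 to 8 rows; each row is the pose to reach, as a shift and turn from the pose commanded when the call began, along the tool's axes at that moment; what a row does not reach only later rows make up. A row lasts 1/8 s, in which the tool goes at most 62.5 mm and 10.7 degrees, less where a joint would pass 70% of its speed; a pose out of reach is approached as far as the arm can. A call with a gripper value outside its range is refused whole. OPENING is the finger opening in m, from 0 to 0.0918, set as the call begins (- or left out, the last holds). The fingers move at their own pace and stop on an object; the grip force is fixed at half the most. Time passes only in rows, so rows that repeat a pose let the fingers close. It gives the time, the measured TCP pose, the force, the opening and the grip force at its end, in the units of the state.
- get_obs(): the state, without advancing time (a new reading comes with each control period).
- vision.capture(name): name is "scene" or "top" or "wrist"; returns a dict with "pixels" (400x640x3 uint8, red, green, blue), "vfov" (degrees; the focal length in pixels is half the picture's height over the tangent of half this angle, whatever the lens; pixels are square), "cx", "cy" (the principal point, pixels), "pose" (4x4, takes a point from camera to world coordinates); the wrist camera has in their place "T_tool_cam" (4x4, takes a point from camera to tool coordinates, whose origin is the TCP and whose axes are the flange's). Camera axes: x right, y up, looking along -z (the intrinsics and any distortion apply to the point x, -y, -z); pixel columns grow to the right and rows downward; lengths in mm; the calibration is good to about 2 mm. A picture is of the moment at which its call begins: read the wrist's pose just before it. There is no depth.
- workorder.close_job(): hands the job in; it is judged then, once.
The state is a dict: "time": time; "joint_positions": joint angles; "dq": joint speeds; "tau": joint torques, N m; "tool_pos": TCP position; "tcp_rot": TCP orientation; "contact_force": force on the tool from outside, world axes, zero at the start; "moment": the same for the moment, N m; "grip_width": finger opening in mm; "finger_force": force on a finger pad.
Only numpy, scipy, OpenCV 4.12 (cv2) and the standard library are available. Lean on these libraries where they do the work, as an engineer would, in place of code of your own. Each camera call takes 0.05 s, during which the arm holds its last target. There are 200 camera calls.

TASK

Shut the cover of the grey controller box and lock it with the quarter-turn fastener on the cover: turn the wing clockwise until its cross bar finds the hidden slot below, push it in all the way against its spring, give it a further quarter turn clockwise until it stops and let go, so that the fastener stays down and holds the cover shut. Leave the pliers, the multimeter and the screwdriver beside the box where they are.

Things in the scene. Friction and masses are not known exactly. Their poses are not given: they have to be found in the camera images.
- controller_box: Low grey sheet-metal box fixed to the bench, 170 mm deep (its x), 200 mm wide (y), 62 mm high without the cover; two black cable glands on its front. Origin: centre of the underside; x points to the back, y to the left, z up. The cover's hinge axis lies along y at x = +85 mm, z = 62 mm.
- cover (a joint): Angle of the plain aluminium cover plate (170 x 200 x 4 mm), hinged on the far rim, rad: 0 shut (its upper face then at z = 66 mm), positive open. A stiff hinge: the cover stays where it is left; 2 to 4 N down on its front edge shuts it.
- cover_edge_left (a point): Point on the upper face of the cover, 12 mm behind its front edge and 70 mm left of its middle: a free place to push the cover shut. x, y, z axes as the box's when the cover is shut; tips with the cover.
- cover_edge_right (a point): The same, 70 mm right of the middle.
- wing_grip (a point): Centre of the dark steel wing of the fastener, an upright blade 64 mm long (x of this point), 12 mm thick (y; grip it here) and 30 mm tall (z). Fastener up: this point is 39 mm above the cover's upper face (wing from 24 to 54 mm); fully in: 22 mm. Below the cover, out of sight, a cross bar 32 x 8 x 5 mm is fixed parallel to the wing.
- fastener_axis (a point): Where the fastener's axis passes the upper face of the cover, 40 mm in front of its middle; z along the axis. Under the shut cover lies the slotted plate, afloat on a spring: a bar out of line with the slot lands on it after 3 mm; it then gives 4 mm more (total push 6 N at first, 13 N at the end) and stops dead.
- stud_press (a joint): How far the fastener is pushed in, m: 0 up, 0.017 fully in; a spring lifts it (2.4 N at 0, 7.5 N fully in). In line with the slot (within 7 degrees) the plate snaps up round the bar, the push drops by 3 to 9 N and the fastener goes right in. The bar turns under the plate only beyond 0.014. Locked and let go it rises into a detent at 0.011; not turned far enough: at 0.014, or back to 0.
- stud_turn (a joint): Angle of wing and bar, rad, growing clockwise seen from above; 0: wing along the box's x. Stays where left. The slot differs from box to box and must be felt: 0.3 to 2.5 rad clockwise of the start (0.9 to 1.9 on this joint; half a turn on fits as well). From the slot the bar turns only clockwise; the detent is at the quarter turn (within 0.15 rad), a stop about 0.1 rad past it.
- nose_pliers: Bystander: red and black pliers, 145 x 42 x 12 mm, lying left of the box. Origin: centre of the underside.
- multimeter: Bystander: yellow and black hand multimeter, 154 x 78 x 44 mm, lying behind the box. Origin: centre of the underside.
- screwdriver: Bystander: black and yellow screwdriver, 140 x 21 x 21 mm, lying right of the box. Origin: centre of the underside.

How it is judged:
By the outcome, as a careful person would: the job done as asked, in the order asked, and still so for the second after the job is handed in, with the robot touching nothing.
It also fails if it takes over 58 s, if anything falls off the work surface, if the arm or the gripper's body presses on something with over 40 N, if the wrist force passes 120 N, or if a joint passes its speed limit or range.

## Working session

There is one attempt and no reset: what is moved stays moved. The work goes in short steps, Python scripts to look and compute and a shell command to move; the robot and the scene stay as the last step left them, time stands still between calls to the robot, and variables do not carry over. Pictures are saved under pics/ and viewed, at most 10 in all, crops included, and the job is handed in when it is done.

```bash
mkdir -p pics; ls
python3 - <<'E'
from plant import get_obs, vision
import cv2,numpy as np
o=get_obs();print({k:np.round(v,3).tolist() for k,v in o.items()})
for n in("scene","top"):
    c=vision.capture(n);cv2.imwrite(f"pics/{n}0.png",c["pixels"][:,:,::-1])
    print(n,{k:(np.round(v,4).tolist()) for k,v in c.items() if k!="pixels"})
E
```

```text
pics
{'time': 0.0, 'joint_positions': [1.126, 0.343, 1.525, -0.0, 1.275, -0.146], 'dq': [-0.002, 0.001, -0.0, -0.001, -0.001, 0.001], 'tau': [0.0, -43.125, -24.421, 0.072, 0.056, -0.0], 'tool_pos': [154.321, 501.353, 199.268], 'tcp_rot': [-3.14, -0.0, 2.843], 'contact_force': [0.205, 0.172, 0.517], 'moment': [0.023, 0.03, -0.02], 'finger_force': 0.0, 'grip_width': 92.132}
scene {'vfov': 54.63, 'cx': 321.132, 'cy': 196.8846, 'pose': [[0.472, 0.4818, -0.7383, -58.9175], [-0.8816, 0.2632, -0.3919, -228.2971], [0.0054, 0.8358, 0.549, 568.7718], [0.0, 0.0, 0.0, 1.0]]}
top {'vfov': 42.2041, 'cx': 317.235, 'cy': 200.2986, 'pose': [[-0.0006, 0.9974, -0.072, 524.2012], [-1.0, -0.001, -0.0055, 129.1981], [-0.0056, 0.072, 0.9974, 1032.925], [0.0, 0.0, 0.0, 1.0]]}
```

View pics/scene0.png

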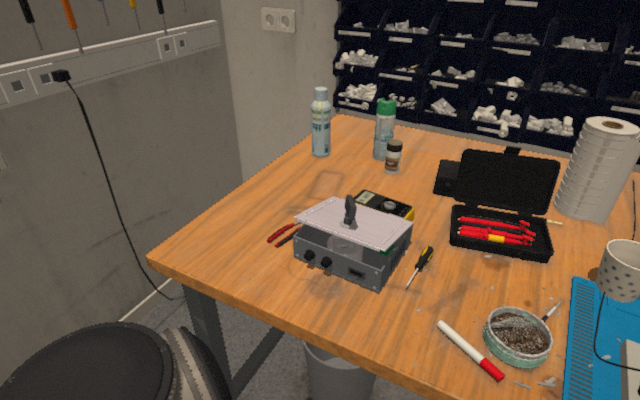

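View pics/top0.png

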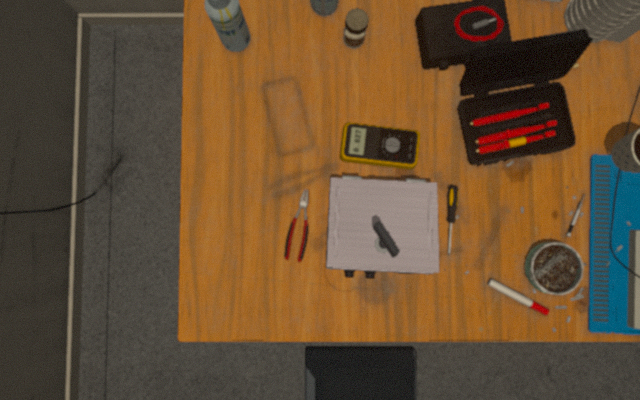

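The scene picture shows the box with its cover ajar, hinged at the far side, the wing standing near (350,210); in the top picture the cover spans about (328,177) to (440,272), the wing (374,217)-(397,254). Next, enlargements.

Run:
```python
import cv2
a=cv2.imread("pics/scene0.png")[180:300,260:440];cv2.imwrite("pics/sc.png",cv2.resize(a,None,fx=4.4,fy=4.4,interpolation=cv2.INTER_CUBIC))
a=cv2.imread("pics/top0.png")[165:285,310:460];cv2.imwrite("pics/tc.png",cv2.resize(a,None,fx=5,fy=5,interpolation=cv2.INTER_CUBIC))
```

```text
(no output)
```

View pics/sc.png

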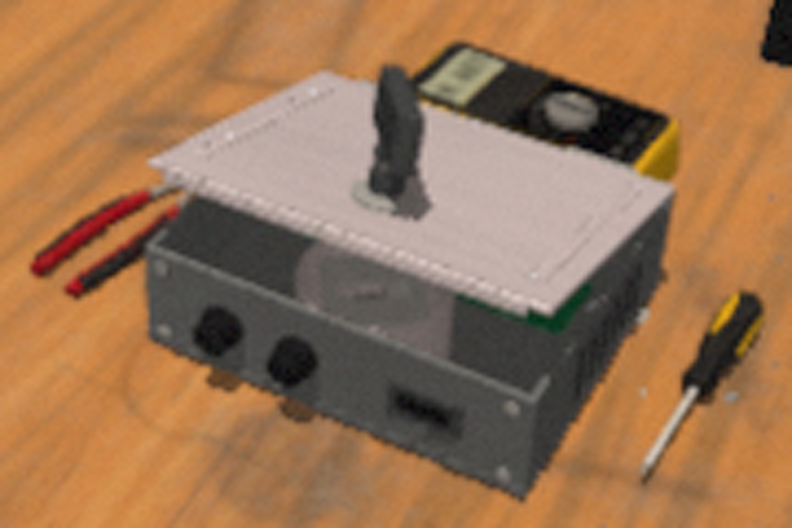

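View pics/tc.png

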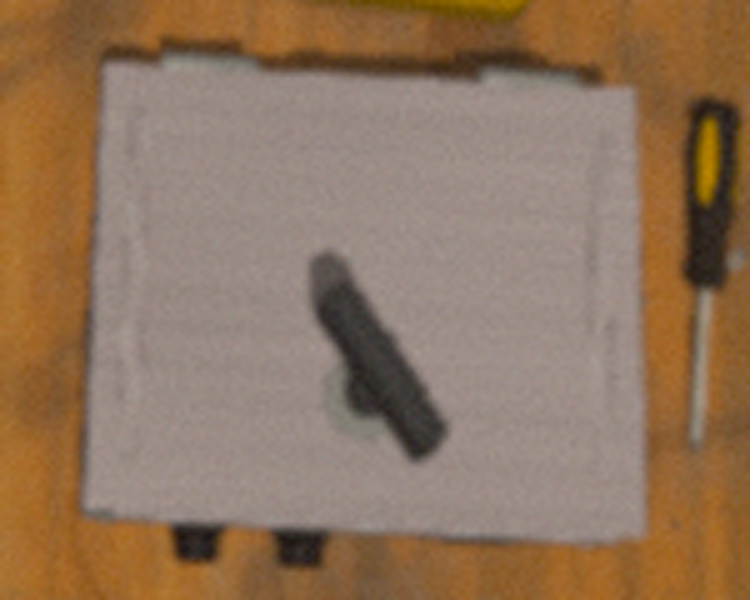

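Read off: cover corners in the top crop FL(83,515) FR(645,540) BR(635,88) BL(103,62); scene crop FL(150,162) FR(548,310) BR(672,185), rim FL(150,243) FR(538,400). The wing runs (335,300)–(430,450) in the top crop. I'll fit the box pose and cover angle.

```bash
cat > h.py <<'E'
import numpy as np
from plant import get_obs, vision
from scipy.optimize import least_squares
from scipy.spatial.transform import Rotation as Rn
def proj(c,P,pose=None):
    T=np.array(c["pose"]) if pose is None else pose
    q=(np.atleast_2d(P)-T[:3,3])@T[:3,:3]
    f=200/np.tan(np.radians(c["vfov"]/2))
    return np.c_[c["cx"]+f*q[:,0]/-q[:,2], c["cy"]-f*q[:,1]/-q[:,2]]
def cov(a,P):  # cover-fixed shut-position point (box frame) -> opened
    P=np.atleast_2d(P).astype(float)-[85,0,62]
    return Rn.from_euler('y',a).apply(P)+[85,0,62]
def box(p,P): return Rn.from_euler('z',p[2]).apply(P)+[p[0],p[1],0]
def brot(a,w):
    return Rn.from_euler('y',a)*Rn.from_euler('z',-w)
def wing(p,a,w,d,L=0,h=0): # L along wing, h above cover face at d pushed in
    v=Rn.from_euler('z',-w).apply([L,0,0])+np.array([-40,0,66+h-d])
    return box(p,cov(a,v))[0]
E
python3 - <<'E'
from h import *
S=vision.capture("scene");T=vision.capture("top")
C=np.array([[-85,100,66],[-85,-100,66],[85,-100,66],[85,100,66.]])
R=np.array([[-85,100,62],[-85,-100,62],[-85,100,0],[-85,-100,0.]])
tc=np.array([[83,515],[645,540],[635,88],[103,62]])/5+[310,165]
sc=np.array([[150,162],[548,310],[672,185],[322,70]])/4.4+[260,180]
sr=np.array([[150,243],[538,400],[152,337],[524,495]])/4.4+[260,180]
def res(x):
    c=box(x,cov(x[3],C));return np.r_[proj(T,c)-tc,proj(S,c)-sc,proj(S,box(x,R))-sr].ravel()
r=least_squares(res,[450,80,0,0.3],loss='soft_l1')
print(r.x,np.round(res(r.x).reshape(-1,2),1).tolist())
p=r.x
wt=np.array([[335,300],[430,450]])/5+[310,165]
ws=np.array([[393,68],[412,95],[398,130]])/4.4+[260,180]
f=lambda w:np.r_[proj(T,[wing(p,p[3],w[0],0,29,54),wing(p,p[3],w[0],0,-29,54)])-wt].ravel()
q=least_squares(f,[-.6]);print("w",q.x,f(q.x))
for s in(-.6,.6):print(s,proj(T,[wing(p,p[3],s,0,30,54),wing(p,p[3],s,0,-30,54)]))
for n,P in dict(left=[-73,70,66],right=[-73,-70,66],axis=[-40,0,66]).items(): print(n,box(p,cov(p[3],P))[0],box(p,cov(0,P))[0])
np.save("p.npy",p)
E
```

```text
[ 5.46697726e+02  1.35605291e+01 -4.79961173e-02  2.36477627e-01] [[0.3, -1.0], [0.5, -0.6], [0.3, -0.4], [0.1, -0.1], [-0.9, -0.0], [0.6, 0.6], [0.9, -0.5], [-0.2, -0.7], [-1.7, -0.0], [-0.6, -0.2], [-1.2, 1.1], [-0.3, 1.6]]
w [-0.57139879] [ 1.36970374 -1.34962635  0.61762021 -2.56796958]
-0.6 [[377.6409167  223.40958024]
 [397.36173429 252.68107593]]
0.6 [[397.37495542 224.34200204]
 [377.28888454 251.72280146]]
left [482.468469    86.72635784 102.90487655] [477.14023055  86.98228915  66.        ]
right [475.75159214 -53.11241921 102.90487655] [470.42335368 -52.8564879   66.        ]
axis [511.15467007  15.26776894  95.17364497] [506.74378956  15.47963679  66.        ]
```

```bash
cat >> h.py <<'E'
def go(pos,yaw):
    o=get_obs();R=Rn.from_euler('xyz',o["tcp_rot"]);G=Rn.from_euler('xyz',[np.pi,0,yaw])
    print("dp",np.round(R.inv().apply(np.array(pos)-o["tool_pos"])/1000,4).tolist(),"rot",np.round((R.inv()*G).as_rotvec(),3).tolist(),"t",o["time"])
E
python3 -c "
from h import *
go([481,87,150],3.66)"
```

```text
dp [-0.4341, -0.3, 0.0497] rot [-0.001, -0.0, -0.817] t 0.2
```

```bash
python3 -m pendant '{"dp":[[-0.434,-0.300,0],[-0.434,-0.300,0],[-0.434,-0.300,0],[-0.434,-0.300,0],[-0.434,-0.300,0],[-0.434,-0.300,0],[-0.434,-0.300,0.0],[-0.434,-0.300,0.0]],"rotation":[[0,0,-0.82],[0,0,-0.82],[0,0,-0.82],[0,0,-0.82],[0,0,-0.82],[0,0,-0.82],[0,0,-0.82],[0,0,-0.82]]}' 0.0; python3 -c "
from h import *
go([481,87,112],3.66)"
```

```text
time: 1.2
tool_pos: [440.5, 139.0, 200.1]
tcp_rot: [3.142, 0.001, -2.621]
contact_force: [0.3, 1.3, 0.7]
grip_width: 16.6
finger_force: 0.0
dp [-0.0092, -0.0652, 0.0881] rot [0.0, 0.001, 0.003] t 1.2
```

```bash
python3 -m pendant '{"dp":[[-0.009,-0.065,0.03],[-0.009,-0.065,0.06],[-0.009,-0.065,0.088],[-0.009,-0.065,0.088],[-0.009,-0.065,0.088]],"rotation":[[0,0,0],[0,0,0],[0,0,0],[0,0,0],[0,0,0]]}' 0.0
python3 -c "
from h import *
go([477,87,66],3.66)"
```

```text
time: 1.82
tool_pos: [480.3, 89.1, 112.9]
tcp_rot: [-3.141, 0.001, -2.62]
contact_force: [-0.9, -0.0, 0.6]
grip_width: 0.2
finger_force: 0.0
dp [0.004, -0.0001, 0.0469] rot [-0.001, 0.001, 0.003] t 1.825
```

```bash
python3 -m pendant '{"dp":[[0,0,0.007],[0,0,0.014],[0,0,0.021],[0,0,0.028],[0.001,0,0.034],[0.001,0,0.039],[0.001,0,0.043]],"rotation":[[0,0,0],[0,0,0],[0,0,0],[0,0,0],[0,0,0],[0,0,0],[0,0,0]]}'
python3 -m pendant '{"dp":[[0,0,0.002],[0,0,0.004],[0,0,0.005]],"rotation":[[0,0,0],[0,0,0],[0,0,0]]}'
```

```text
time: 2.7
tool_pos: [478.6, 88.3, 68.7]
tcp_rot: [3.141, -0.0, -2.62]
contact_force: [-1.6, 0.1, 2.2]
grip_width: 0.2
finger_force: 1.4
time: 3.08
tool_pos: [478.8, 88.3, 63.9]
tcp_rot: [3.142, 0.0, -2.62]
contact_force: [-1.3, -0.2, 3.1]
grip_width: 0.2
finger_force: 1.4
```

```bash
python3 -m pendant '{"dp":[[0,0,0.001],[0,0,0.002]],"rotation":[[0,0,0],[0,0,0]]}'
```

```text
time: 3.32
tool_pos: [479.0, 88.4, 62.0]
tcp_rot: [-3.141, 0.0, -2.62]
contact_force: [-2.0, -0.7, 1.7]
grip_width: 0.5
finger_force: 1.3
```

Run:
```python
from h import *
import cv2
c=vision.capture("scene");cv2.imwrite("pics/sc2.png",cv2.resize(c["pixels"][150:310,230:450,::-1],None,fx=3.6,fy=3.6,interpolation=cv2.INTER_CUBIC))
```

```text
(no output)
```

View pics/sc2.png

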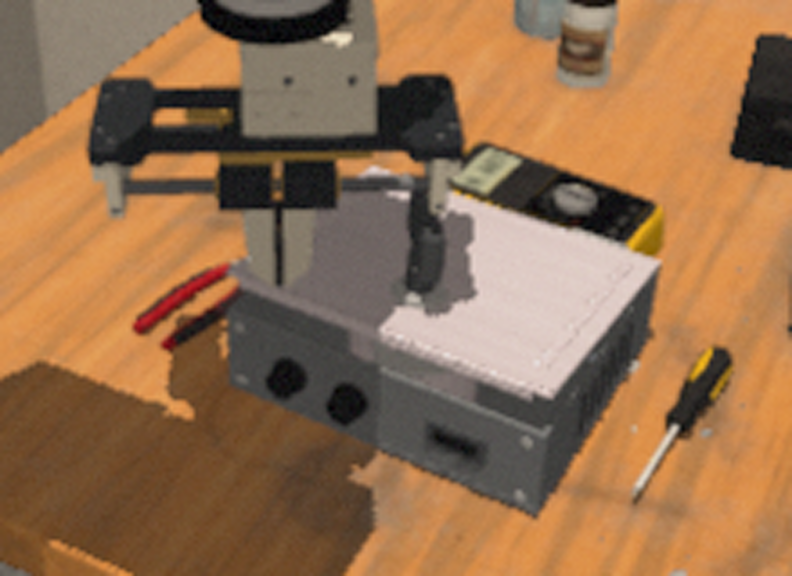

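The picture shows the fingertips on the cover's front left (crop ~(280,285)) and the cover possibly not quite shut (gap along the front, crop (235,275)-(545,395)). Check by projection.

Run:
```python
from h import *
S=vision.capture("scene");p=np.load("p.npy")
k=lambda P:np.round((proj(S,P)-[230,150])*3.6).tolist()
print("tcp",k(get_obs()["tool_pos"]))
for a in(0,.03,.06,.1):print(a,k(box(p,cov(a,[[-85,100,66],[-85,-100,66],[85,-100,66]]))))
print("rim",k(box(p,np.array([[-85,100,62],[-85,-100,62],[-85,-100,0]]))))
```

```text
tcp [[279.0, 310.0]]
0 [[224.0, 301.0], [547.0, 429.0], [660.0, 258.0]]
0.03 [[224.0, 294.0], [548.0, 421.0], [661.0, 258.0]]
0.06 [[224.0, 287.0], [549.0, 414.0], [661.0, 258.0]]
0.1 [[224.0, 277.0], [551.0, 403.0], [661.0, 258.0]]
rim [[225.0, 307.0], [546.0, 435.0], [536.0, 519.0]]
```

Run:
```python
from h import *
import cv2
o=get_obs();print(o["time"],o["tool_pos"],o["contact_force"])
c=vision.capture("scene");n=cv2.resize(c["pixels"][150:310,230:450,::-1],None,fx=3.6,fy=3.6,interpolation=cv2.INTER_CUBIC)
d=cv2.absdiff(n,cv2.imread("pics/sc2.png")).max(2);print("diff",d.mean(),(d>60).sum())
w=vision.capture("wrist");print({k:np.round(v,3).tolist() for k,v in w.items() if k!="pixels"})
a=cv2.resize(n,(400,290));b=cv2.resize(w["pixels"][:,:,::-1],(400,250))
m=np.zeros((290,800,3),np.uint8);m[:,:400]=a;m[:250,400:]=b
b=w["pixels"][:,:,::-1];cv2.imwrite("pics/w1.png",b)
```

```text
3.425 [478.96906161  88.34837264  61.92257589] [-0.69983037  0.09974257  1.61238703]
diff 2.8299159125982043 2
{'vfov': 68.767, 'cx': 313.947, 'cy': 197.831, 'T_tool_cam': [[-0.002, 0.968, 0.25, 68.092], [1.0, 0.002, 0.001, -0.502], [0.0, 0.25, -0.968, -184.821], [0.0, 0.0, 0.0, 1.0]]}
```

View pics/w1.png

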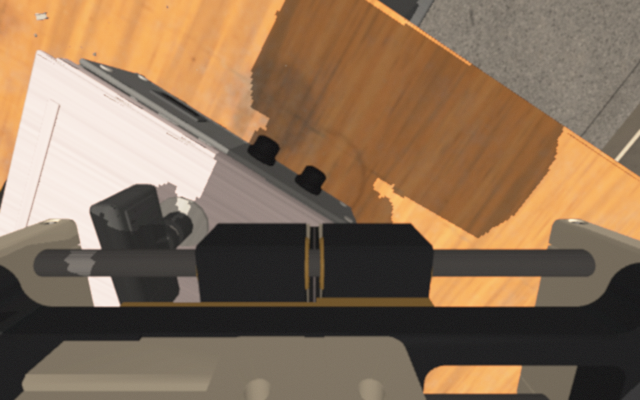

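The wrist view shows the wing at (140,240) and the front gland side; the tips are hidden. I'll enlarge the scene near the fingertips with predicted edge lines.

Run:
```python
from h import *
import cv2
S=vision.capture("scene");p=np.load("p.npy")
x0,y0,s=285,205,6
im=cv2.resize(S["pixels"][y0:y0+90,x0:x0+130,::-1],None,fx=s,fy=s,interpolation=cv2.INTER_CUBIC)
k=lambda P:np.round((proj(S,P)-[x0,y0]+.5)*s).astype(int)
for a,c in((0,(0,255,0)),(.1,(0,0,255))):
    q=k(box(p,cov(a,[[-85,100,66],[-85,-100,66]])));cv2.line(im,tuple(map(int,q[0])),tuple(map(int,q[1])),c,1)
t=k(get_obs()["tool_pos"])[0];cv2.circle(im,tuple(map(int,t)),4,(255,0,0),-1)
cv2.imwrite("pics/z1.png",im)
```

```text
(no output)
```

View pics/z1.png

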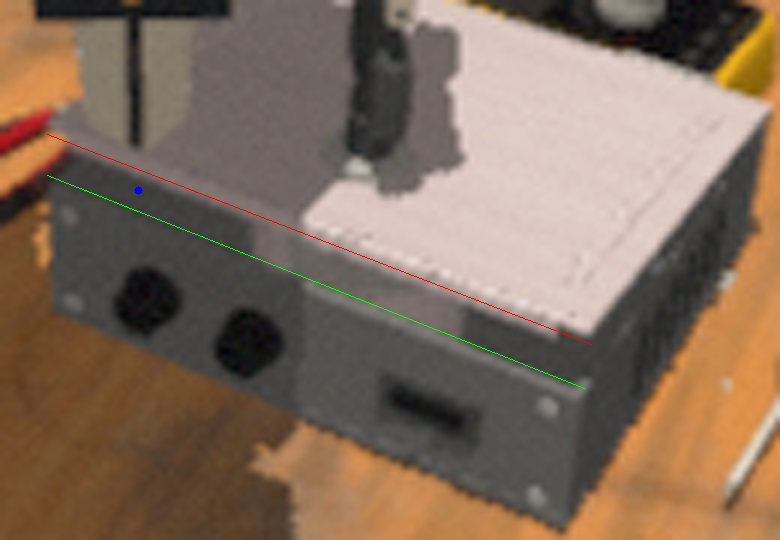

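The cover is still open by ~0.11 rad and the tips (crop (137,150)) sit some 15 mm above where the reported TCP projects (blue dot, (138,190)); the gripper's body may also be near the wing. I lift, turn the body away from the wing and check the tip against the reading in free air.

```bash
python3 -m pendant '{"dp":[[0,0,-0.04],[0,0,-0.04],[0,0,-0.04],[0,0,-0.04],[0,0,-0.04],[0,0,-0.04],[0,0,-0.04]],"rotation":[[0,0,-0.1],[0,0,-0.3],[0,0,-0.48],[0,0,-0.66],[0,0,-0.84],[0,0,-0.94],[0,0,-0.94]]}'
python3 - <<'E'
from h import *
import cv2
S=vision.capture("scene");p=np.load("p.npy")
x0,y0,s=285,165,6
im=cv2.resize(S["pixels"][y0:y0+95,x0:x0+130,::-1],None,fx=s,fy=s,interpolation=cv2.INTER_CUBIC)
k=lambda P:np.round((proj(S,P)-[x0,y0]+.5)*s).astype(int)
t=k(get_obs()["tool_pos"])[0];cv2.circle(im,tuple(map(int,t)),3,(255,0,0),-1)
for a in (0.,.1,.2):
    q=k(box(p,cov(a,[[-85,100,66],[-85,-100,66]])));cv2.line(im,tuple(map(int,q[0])),tuple(map(int,q[1])),(0,0,255),1)
cv2.imwrite("pics/z2.png",im)
E
```

```text
time: 4.45
tool_pos: [479.1, 88.4, 101.9]
tcp_rot: [-3.141, 0.0, -1.681]
contact_force: [0.8, 0.9, -0.2]
grip_width: 0.4
finger_force: 0.0
```

View pics/z2.png

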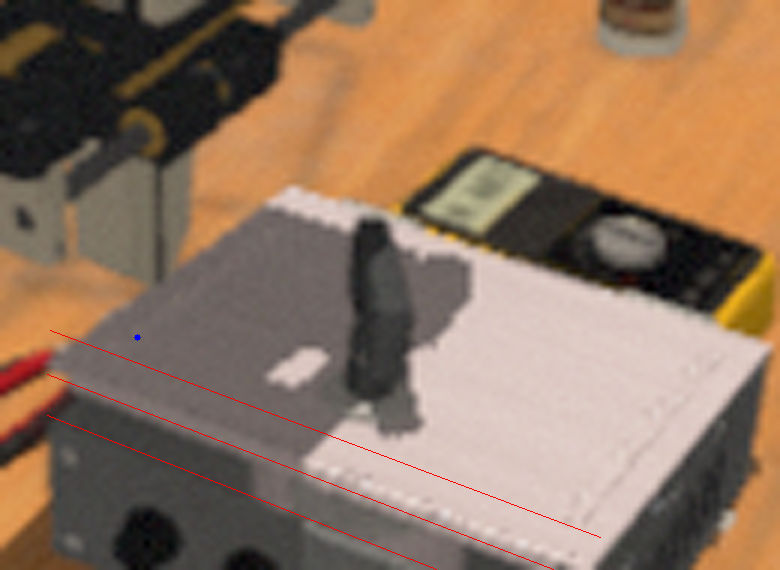

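Run:
```python
from h import *
p=np.load("p.npy");w=vision.capture("wrist")
T=np.array(w["T_tool_cam"])
for dz in(0,10,20,30):
    M=np.eye(4);M[:3,:3]=Rn.from_euler('xyz',[3.1415,0,-2.62]).as_matrix();M[:3,3]=[478.97,88.35,61.92+dz]
    P=np.r_[box(p,np.array([[-85,-100,62.]])),box(p,cov(.11,[-85,-100,66])),box(p,cov(.11,[-85,100,66]))]
    print(dz,np.round(proj(w,P,M@T)).tolist(), "tcp",np.round(proj(w,[[0,0,0],[0,0,-19]],T)).tolist())
```

```text
0 [[77.0, 59.0], [41.0, 52.0], [364.0, 248.0]] tcp [[313.0, 227.0], [313.0, 238.0]]
10 [[90.0, 62.0], [58.0, 57.0], [362.0, 242.0]] tcp [[313.0, 227.0], [313.0, 238.0]]
20 [[101.0, 65.0], [73.0, 60.0], [359.0, 236.0]] tcp [[313.0, 227.0], [313.0, 238.0]]
30 [[112.0, 68.0], [86.0, 64.0], [357.0, 230.0]] tcp [[313.0, 227.0], [313.0, 238.0]]
```

The wrist camera confirms the flange pose, so the real fingertips end about 20 mm short of the reported TCP (crop: near corner (160,285), tip centre ~(135,258) vs blue (137,338)). I go by force: push on until the cover stops.

```bash
python3 -m pendant '{"dp":[[0,0,0.02],[0,0,0.035],[0,0,0.042],[0,0,0.046],[0,0,0.049],[0,0,0.052]],"rotation":[[0,0,0],[0,0,0],[0,0,0],[0,0,0],[0,0,0],[0,0,0]]}'
python3 -m pendant '{"dp":[[0,0,0.002],[0,0,0.004],[0,0,0.005]],"rotation":[[0,0,0],[0,0,0],[0,0,0]]}'
```

```text
time: 5.3
tool_pos: [479.0, 88.4, 50.2]
tcp_rot: [-3.141, 0.0, -1.681]
contact_force: [-2.1, -0.0, 3.3]
grip_width: 0.6
finger_force: 1.3
time: 5.68
tool_pos: [478.8, 88.4, 44.8]
tcp_rot: [3.141, 0.0, -1.68]
contact_force: [-1.3, 0.7, 2.3]
grip_width: 1.0
finger_force: 1.3
```

```bash
python3 -m pendant '{"dp":[[0,0,0.001],[0,0,0.002],[0,0,0.003]],"rotation":[[0,0,0],[0,0,0],[0,0,0]]}'
```

```text
time: 6.05
tool_pos: [478.8, 88.4, 41.9]
tcp_rot: [3.142, 0.0, -1.68]
contact_force: [-1.8, 1.0, 3.1]
grip_width: 0.2
finger_force: 1.3
```

```bash
python3 -m pendant '{"dp":[[0,0,0.001],[0,0,0.002],[0,0,0.003]],"rotation":[[0,0,0],[0,0,0],[0,0,0]]}'
python3 - <<'E'
from h import *
import cv2
S=vision.capture("scene");p=np.load("p.npy")
# front edge: sample brightness down a column through the lit right part of cover
for X in (-60,-80):
    for a in np.arange(-.03,.15,.02):
        print(X,round(a,2),[int(S["pixels"][int(round(v)),int(round(u))].mean()) for u,v in proj(S,box(p,cov(a,[-85,X,66])))])
E
```

```text
time: 6.42
tool_pos: [478.9, 88.4, 39.3]
tcp_rot: [-3.141, 0.0, -1.68]
contact_force: [-4.9, -0.3, 15.2]
grip_width: 0.4
finger_force: 7.3
-60 -0.03 [170]
-60 -0.01 [202]
-60 0.01 [197]
-60 0.03 [208]
-60 0.05 [212]
-60 0.07 [211]
-60 0.09 [211]
-60 0.11 [209]
-60 0.13 [214]
-80 -0.03 [170]
-80 -0.01 [198]
-80 0.01 [195]
-80 0.03 [209]
-80 0.05 [210]
-80 0.07 [212]
-80 0.09 [210]
-80 0.11 [211]
-80 0.13 [212]
```

The cover is now shut (15 N, edge at angle ~0), with the tips 26 mm above the reported TCP when closed. Up, over the wing, open, yaw to the wing.

```bash
python3 -m pendant '{"dp":[[0,0,-0.06],[0,0,-0.11],[0.03,-0.015,-0.11],[0.0695,-0.036,-0.11],[0.0695,-0.036,-0.11],[0.0695,-0.036,-0.11],[0.0695,-0.036,-0.11],[0.0695,-0.036,-0.11]],"rotation":[[0,0,0],[0,0,0.18],[0,0,0.36],[0,0,0.54],[0,0,0.72],[0,0,0.9],[0,0,0.94],[0,0,0.94]]}' 0.06
python3 - <<'E'
from h import *
import cv2
o=get_obs();w=vision.capture("wrist");p=np.load("p.npy")
M=np.eye(4);M[:3,:3]=Rn.from_euler('xyz',o["tcp_rot"]).as_matrix();M[:3,3]=o["tool_pos"]
T=M@np.array(w["T_tool_cam"]);print(o["tool_pos"],o["tcp_rot"])
im=w["pixels"][:,:,::-1].copy()
L=[wing(p,0,-.571,0,s,54) for s in(-32,32)]
q=proj(w,L,T).round().astype(int);print(q.tolist(),proj(w,[wing(p,0,0,0)],T))
cv2.line(im,*[tuple(map(int,x)) for x in q],(0,0,255),1)
cv2.imwrite("pics/w2.png",im);np.savez("w2.npz",T=T)
E
```

```text
time: 7.48
tool_pos: [507.3, 15.2, 148.8]
tcp_rot: [-3.141, 0.0, -2.62]
contact_force: [0.0, -0.2, -0.2]
grip_width: 59.9
finger_force: 0.0
[507.33227624  15.17020919 148.78935744] [-3.14123133e+00  4.21926410e-04 -2.62004601e+00]
[[316, 172], [316, 252]] [[315.3505815  196.50580068]]
```

View pics/w2.png

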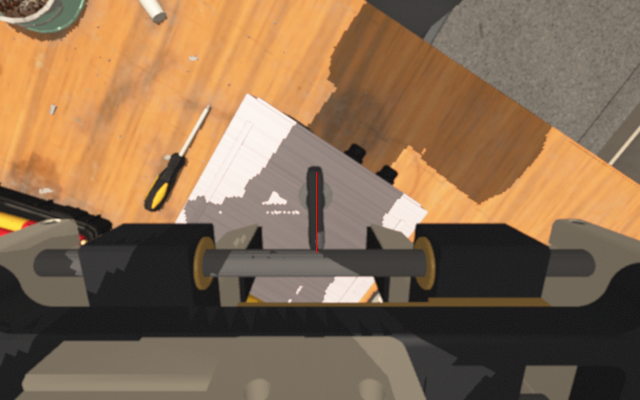

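The wing runs (315,167)–(320,248), right on the predicted line, midway between the fingers. Descend and grip.

```bash
python3 -m pendant '{"dp":[[0,0,0.03],[0,0,0.055],[0,0,0.07],[0,0,0.075],[0,0,0.075]],"rotation":[[0,0,0],[0,0,0],[0,0,0],[0,0,0],[0,0,0]]}'
python3 -m pendant '{"dp":[[0,0,0],[0,0,0],[0,0,0],[0,0,0]],"rotation":[[0,0,0],[0,0,0],[0,0,0],[0,0,0]]}' 0.0
```

```text
time: 8.15
tool_pos: [507.3, 15.3, 74.2]
tcp_rot: [-3.141, 0.0, -2.62]
contact_force: [0.1, -0.5, 0.8]
grip_width: 60.0
finger_force: 0.0
time: 8.65
tool_pos: [507.1, 15.4, 74.1]
tcp_rot: [-3.141, 0.0, -2.62]
contact_force: [0.5, -0.7, 0.2]
grip_width: 24.8
finger_force: 0.0
```

```bash
python3 -m pendant '{"dp":[[0,0,0],[0,0,0],[0,0,0]],"rotation":[[0,0,0],[0,0,0],[0,0,0]]}' 0.0
python3 -c "
from h import *
o=get_obs();print(o['contact_force'],o['moment'],o['joint_positions'])"
```

```text
time: 9.02
tool_pos: [506.8, 15.8, 73.9]
tcp_rot: [3.141, -0.0, -2.62]
contact_force: [-1.6, 3.4, 2.0]
grip_width: 11.8
finger_force: 29.9
[-1.64792507  3.36640375  1.96007308] [0.62185958 0.23311091 0.0232055 ] [-1.20600202e-01  4.50967431e-01  1.74433249e+00  7.77631642e-04
  9.46795189e-01 -2.21305776e+00]
```

Gripped at 11.8 mm. Turn 1.3 rad freely (slot lies at 1.5–2.5 from here), then press onto the plate.

```bash
python3 -m pendant '{"dp":[[0,0,0],[0,0,0],[0,0,0],[0,0,0],[0,0,0],[0,0,0],[0,0,0],[0,0,0]],"rotation":[[0,0,0.17],[0,0,0.34],[0,0,0.51],[0,0,0.68],[0,0,0.85],[0,0,1.02],[0,0,1.19],[0,0,1.3]]}'
python3 -m pendant '{"dp":[[0,0,0.002],[0,0,0.004],[0,0,0.0055],[0,0,0.0055]],"rotation":[[0,0,0],[0,0,0],[0,0,0],[0,0,0]]}'
python3 -c "
from h import *
o=get_obs();print(o['contact_force'],o['moment'])"
```

```text
time: 10.02
tool_pos: [506.7, 15.6, 73.9]
tcp_rot: [-3.141, -0.001, 2.359]
contact_force: [-0.9, 2.0, 2.6]
grip_width: 11.6
finger_force: 29.9
time: 10.52
tool_pos: [506.8, 15.6, 68.8]
tcp_rot: [3.141, -0.0, 2.365]
contact_force: [-3.1, 3.7, 9.4]
grip_width: 12.1
finger_force: 30.0
[-3.0768922   3.68004569  9.42445218] [0.64221699 0.74860527 0.03277469]
```

```bash
for i in 1; do
python3 -m pendant '{"dp":[[0,0,0],[0,0,0]],"rotation":[[0,0,0.08],[0,0,0.08]]}'|egrep 'rot|cont|pos'
python3 -m pendant '{"dp":[[0,0,0],[0,0,0]],"rotation":[[0,0,0.08],[0,0,0.08]]}'|egrep 'rot|cont|pos'
python3 -m pendant '{"dp":[[0,0,0],[0,0,0]],"rotation":[[0,0,0.08],[0,0,0.08]]}'|egrep 'rot|cont|pos'
done
```

```text
tool_pos: [506.8, 15.6, 68.9]
tcp_rot: [3.141, -0.0, 2.284]
contact_force: [-4.0, 2.4, 6.9]
tool_pos: [506.8, 15.6, 68.4]
tcp_rot: [-3.141, -0.001, 2.205]
contact_force: [-3.0, 4.0, 3.9]
tool_pos: [506.8, 15.5, 68.3]
tcp_rot: [-3.141, -0.001, 2.125]
contact_force: [-2.4, 3.5, 3.3]
```

The push dropped from 9.4 to 3.3 N: the slot is found. Push in.

```bash
python3 -m pendant '{"dp":[[0,0,0.002],[0,0,0.004],[0,0,0.006],[0,0,0.007],[0,0,0.007]],"rotation":[[0,0,0],[0,0,0],[0,0,0],[0,0,0],[0,0,0]]}'
python3 -c "
from h import *
o=get_obs();print(o['moment'])"
```

```text
time: 11.9
tool_pos: [506.8, 15.5, 61.4]
tcp_rot: [-3.141, -0.001, 2.126]
contact_force: [-3.1, 3.8, 5.1]
grip_width: 12.0
finger_force: 30.0
[ 0.70360159  0.73234794 -0.05821945]
```

```bash
python3 -m pendant '{"dp":[[0,0,0.002],[0,0,0.004],[0,0,0.0045]],"rotation":[[0,0,0],[0,0,0],[0,0,0]]}'
python3 -m pendant '{"dp":[[0,0,0.0005],[0,0,0.001],[0,0,0.001]],"rotation":[[0,0,0],[0,0,0],[0,0,0]]}'
python3 -c "
from h import *
o=get_obs();print(o['moment'])"
```

```text
time: 12.28
tool_pos: [506.8, 15.5, 57.0]
tcp_rot: [-3.141, -0.0, 2.126]
contact_force: [-4.2, 4.7, 6.6]
grip_width: 11.6
finger_force: 30.0
time: 12.65
tool_pos: [506.9, 15.5, 56.8]
tcp_rot: [3.141, -0.0, 2.126]
contact_force: [-5.8, 4.3, 12.3]
grip_width: 11.7
finger_force: 30.0
[ 0.77148317  1.15998321 -0.05753364]
```

```bash
python3 -m pendant '{"dp":[[0,0,0],[0,0,0],[0,0,0],[0,0,0],[0,0,0],[0,0,0],[0,0,0],[0,0,0]],"rotation":[[0,0,0.17],[0,0,0.34],[0,0,0.51],[0,0,0.68],[0,0,0.85],[0,0,1.02],[0,0,1.19],[0,0,1.34]]}'
python3 -c "
from h import *
o=get_obs();print(o['moment'],o['tcp_rot'])"
python3 -m pendant '{"dp":[[0,0,0],[0,0,0]],"rotation":[[0,0,0.07],[0,0,0.07]]}'|egrep 'rot|cont|pos'
python3 -c "
from h import *
o=get_obs();print(o['moment'],o['tcp_rot'])"
python3 -m pendant '{"dp":[[0,0,0],[0,0,0]],"rotation":[[0,0,0.07],[0,0,0.07]]}'|egrep 'rot|cont|pos'
python3 -c "
from h import *
o=get_obs();print(o['moment'],o['tcp_rot'])"
```

```text
time: 13.65
tool_pos: [506.8, 15.6, 56.8]
tcp_rot: [-3.141, -0.0, 0.781]
contact_force: [-6.0, 4.7, 13.0]
grip_width: 11.6
finger_force: 30.0
[0.86977202 1.31590052 0.01580463] [-3.14126022e+00 -2.45667860e-04  7.80857806e-01]
tool_pos: [506.7, 15.7, 56.8]
tcp_rot: [-3.141, -0.0, 0.715]
contact_force: [-6.2, 4.3, 13.9]
[8.87278386e-01 1.38303096e+00 4.74618742e-04] [-3.14117190e+00 -2.14249768e-04  7.15074149e-01]
tool_pos: [506.7, 15.7, 56.8]
tcp_rot: [-3.141, -0.0, 0.645]
contact_force: [-6.5, 5.0, 13.2]
[ 0.86726108  1.33111919 -0.03686383] [-3.14112845e+00 -1.72555172e-04  6.45088877e-01]
```

```bash
python3 -m pendant '{"dp":[[0,0,0],[0,0,0]],"rotation":[[0,0,0.06],[0,0,0.06]]}'|egrep 'rot|cont|width'
python3 -c "
from h import *
o=get_obs();print(o['moment'])"
python3 -m pendant '{"dp":[[0,0,0],[0,0,0]],"rotation":[[0,0,0.06],[0,0,0.06]]}'|egrep 'rot|cont|width'
python3 -c "
from h import *
o=get_obs();print(o['moment'])"
```

```text
tcp_rot: [-3.141, -0.0, 0.585]
contact_force: [-5.7, 4.5, 14.1]
grip_width: 12.0
[ 0.93897977  1.35355343 -0.0491793 ]
tcp_rot: [-3.141, -0.0, 0.525]
contact_force: [-5.6, 4.2, 14.6]
grip_width: 11.9
[ 0.91138126  1.30829366 -0.00688946]
```

```bash
python3 -m pendant '{"dp":[[0,0,0],[0,0,0]],"rotation":[[0,0,0.05],[0,0,0.05]]}'|egrep 'rot|cont|width'
python3 -c "
from h import *
o=get_obs();print(o['moment'])"
python3 -m pendant '{"dp":[[0,0,0],[0,0,0]],"rotation":[[0,0,0.05],[0,0,0.05]]}'|egrep 'rot|cont|width'
python3 -c "
from h import *
o=get_obs();print(o['moment'])"
python3 -m pendant '{"dp":[[0,0,0],[0,0,0]],"rotation":[[0,0,0.05],[0,0,0.05]]}'|egrep 'rot|cont|width'
python3 -c "
from h import *
o=get_obs();print(o['moment'])"
```

```text
tcp_rot: [-3.141, -0.0, 0.475]
contact_force: [-5.8, 4.5, 12.5]
grip_width: 12.1
[0.95051562 1.3715355  0.00662865]
tcp_rot: [-3.141, -0.0, 0.425]
contact_force: [-6.2, 5.1, 13.4]
grip_width: 11.3
[ 0.95804786  1.35595568 -0.05951977]
tcp_rot: [-3.141, -0.0, 0.376]
contact_force: [-5.5, 4.3, 13.1]
grip_width: 11.7
[0.92888193 1.3122473  0.03257144]
```

```bash
python3 -m pendant '{"dp":[[0,0,0],[0,0,0]],"rotation":[[0,0,0.05],[0,0,0.05]]}'|egrep 'rot|cont|width'
python3 -c "
from h import *
o=get_obs();print(o['moment'])"
python3 -m pendant '{"dp":[[0,0,0],[0,0,0]],"rotation":[[0,0,0.05],[0,0,0.05]]}'|egrep 'rot|cont|width'
python3 -c "
from h import *
o=get_obs();print(o['moment'])"
```

```text
tcp_rot: [-3.142, -0.0, 0.326]
contact_force: [-5.0, 4.4, 12.7]
grip_width: 11.8
[0.87434917 1.23121488 0.41028014]
tcp_rot: [3.141, -0.0, 0.277]
contact_force: [-5.4, 4.2, 12.3]
grip_width: 12.0
[0.76301632 1.14848185 0.59230652]
```

The stop is felt (0.41→0.59 Nm at yaw ≈0.33). Relieve slightly and let go in place.

```bash
python3 -m pendant '{"dp":[[0,0,0],[0,0,0]],"rotation":[[0,0,-0.06],[0,0,-0.06]]}'|egrep 'rot|cont|width'
python3 -m pendant '{"dp":[[0,0,-0.003],[0,0,-0.005],[0,0,-0.006]],"rotation":[[0,0,0],[0,0,0],[0,0,0]]}'
python3 -m pendant '{"dp":[[0,0,0],[0,0,0],[0,0,0],[0,0,0],[0,0,0]],"rotation":[[0,0,0],[0,0,0],[0,0,0],[0,0,0],[0,0,0]]}' 0.06
```

```text
tcp_rot: [-3.142, -0.0, 0.337]
contact_force: [-6.0, 4.7, 12.7]
grip_width: 11.9
time: 16.52
tool_pos: [506.6, 15.6, 61.4]
tcp_rot: [-3.141, 0.001, 0.334]
contact_force: [-1.2, 5.2, -3.8]
grip_width: 11.9
finger_force: 30.0
time: 17.15
tool_pos: [507.1, 15.2, 62.0]
tcp_rot: [3.141, -0.0, 0.333]
contact_force: [0.6, 0.4, 0.1]
grip_width: 56.7
finger_force: 0.0
```

At the 11 mm height the fastener pulled back (−3.8 N), so the detent holds. Withdraw and look.

```bash
python3 -m pendant '{"dp":[[0,0,-0.03],[0,0,-0.09],[0,0,-0.15],[0,0,-0.15],[0,0,-0.15]],"rotation":[[0,0,0],[0,0,0],[0,0,0],[0,0,0],[0,0,0]]}'
python3 - <<'E'
from h import *
import cv2
S=vision.capture("scene");p=np.load("p.npy")
x0,y0,s=255,175,4.4
im=cv2.resize(S["pixels"][y0:y0+130,x0:x0+180,::-1],None,fx=s,fy=s,interpolation=cv2.INTER_CUBIC)
k=lambda P:[tuple(map(int,q)) for q in np.round((proj(S,P)-[x0,y0]+.5)*s)]
w=-.048-.35
for d,c in((.0,(0,0,255)),(11,(0,255,0))):
    q=k([wing(p,0,w,d,-32,54),wing(p,0,w,d,32,54)]);cv2.line(im,*q,c,1)
cv2.line(im,*k(box(p,np.array([[-85,100,66],[-85,-100,66.]]))),(255,0,0),1)
cv2.imwrite("pics/end.png",im)
E
```

```text
time: 17.77
tool_pos: [506.5, 15.4, 211.3]
tcp_rot: [-3.141, 0.001, 0.333]
contact_force: [-1.0, -0.2, 0.2]
grip_width: 60.1
finger_force: 0.0
```

View pics/end.png

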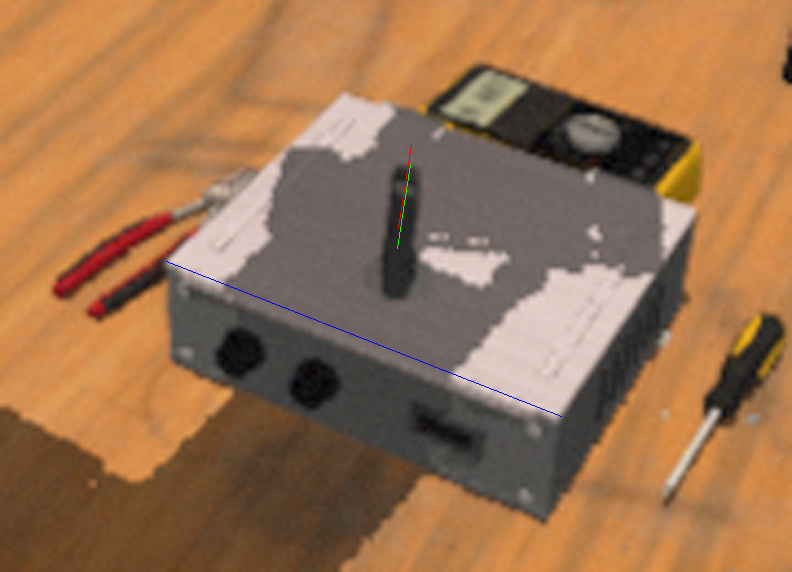

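The cover sits shut on the predicted edge line. The wing is down: its top at crop (405,165) matches the green line for 11 mm pushed in. The bystanders look unmoved, so I'm handing in.

```bash
python3 -c "
from plant import workorder
print(workorder.close_job())"
```

```text
the job is handed in; nothing more can be done
None
```

I shut the cover, locked the fastener in its detent (about 11 mm in, after a clockwise quarter turn to the stop), and handed the job in after about 18 s on the robot's clock; the pliers, multimeter and screwdriver look unmoved, and no verdict was returned.

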